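# Set the candle in the hoop lantern and hang it up

## Task

Set the stoneware-cup candle with the tapered foot into the conical socket of the hoop lantern, so that it sits straight and fully home, and let go of it while the lantern still stands on the table. Then hang the lantern by the middle of its hoop on the hook of the table stand and leave it hanging straight and still, clear of the table, with the candle still fully home. Do not drop the candle or the lantern, and leave the pillar candle, the tealight box and the book where they are.

Things in the scene. Friction and masses are not known exactly. Their poses are not given: they have to be found in the camera images.
- candle: Candle in a round white stoneware cup, loose, upright, 84 mm tall, 0.22 kg. The foot tapers: 40 mm diameter at the underside, 58 mm at 45 mm up (slope 1:5), 62 mm at 53 mm up; from there to the rim it is straight, 62 mm (grip it there). Wax fills it to 5 mm under the rim. Origin: centre of the underside; z up its axis.
- candle_taper (a point): Point on the candle's axis, 38 mm above its underside; it meets socket when the candle is fully home.
- lantern: Dark steel hoop lantern, loose, 0.36 kg, upright on the table: foot plate 96 mm diameter, 8 mm thick, a conical socket on its middle, and a closed hoop of 8 mm round bar standing in the lantern's y-z plane from the plate up both sides (inside width 170 mm at 80 to 112 mm up) and over the top. Same front and back. Origin: centre of the underside; z up, y along the hoop, x through it.
- socket (a point): Centre of the socket's mouth, 50 mm above the lantern's underside. Mouth 55 mm inside, 64 mm outside diameter; inside it narrows downward at the candle foot's slope (1:5), 42 mm deep. Fully home, the candle's underside is 12 mm above the lantern's underside and 46 mm of it stands above the mouth.
- crown (a point): Middle of the underside of the hoop's top bar (8 mm round), 200 mm above the lantern's underside: what must rest on the hook. The bar's centre is 204 mm up here and drops straight by 1 mm in 6 to either side, to 196 mm at 48 mm out along y (198 mm at 36 mm out). A gripper over the candle does not fit upright under it.
- stand: Steel stand, fixed: plate 10 mm thick, x -50 to +120 mm, y 70 mm either way; post of 10 mm round bar at x = +90 mm, bent over at the top (284 mm high at x = +70 mm) toward -x and ending in an upturned open hook in its x-z plane. Origin on the table below the hook; z up. A bar held along y hangs by carrying it over the hook's tip toward +x and lowering it.
- saddle (a point): Seat of the hook: where the underside of a hung 8 mm bar comes to rest, 250 mm above the table, above the stand's origin. The hook is bent to a V here (about 32 degrees rising on both sides along the stand's x), so a bar let down into it slides to the bottom; at the tip's height the V is about 65 mm wide. A hung lantern sways a little for a second or two.
- hook_tip (a point): Top of the hook's upturned tip, 278 mm above the table, 31 mm from the stand's origin toward its -x.
- pillar: Bystander: plain pillar candle, straight-sided, 60 mm diameter, 78 mm tall, loose. Origin: centre of the underside.
- tealight_box: Bystander: open dark wooden tealight box, 80 x 80 x 75 mm, pale hearts on its sides, loose. Origin: centre of the underside.
- book: Bystander: book lying flat, 120 x 180 x 24 mm, loose. Origin: centre of the underside.

How it is judged:
By the outcome, as a careful person would: the job done as asked, in the order asked, and still so for the second after the job is handed in, with the robot touching nothing.
It also fails if it takes over 69 s, if anything falls off the work surface, if the arm or the gripper's body presses on something with over 40 N, if the wrist force passes 120 N, or if a joint passes its speed limit or range.

## Robot

A 7-joint arm with a two-finger parallel gripper is mounted at the origin on the work surface. World frame = base frame: x ahead of the robot, y to its left, z up, the work surface at z = 0. Lengths are in m, angles in rad, forces in N, time in s.
With the tool pointing down it reaches from about 0.425 to 0.925 m from the base axis. Payload 6.8 kg.
Tool frame: the origin (TCP) lies at the very end of the fingers, on their centre line; the grasp point (between the pads) lies 19 mm behind it; z points along the fingers, y is the line along which they close (so a half turn about z gives the same grasp; the last joint's range is limited). The gripper opens to 85 mm and grips with 20 to 120 N. Pads are 22 mm wide; open, the fingers measure 114 mm over their backs; the gripper's body (76 mm by 85 mm) begins 54 mm behind the grasp point. The pads swing forward as they close: fully open they stand 13 mm farther back than shut.
Start: joints at [1.148, 0.477, 0.022, 1.555, -0.011, 1.109, -0.083], TCP at [0.209, -0.642, 0.193] pointing down, gripper open.
Joint ranges: [-2.96, 2.96], [-0.34, 2.1], [-1.41, 1.46], [0.24, 2.44], [-1.37, 4.51], [0.17, 1.92], [-2.96, 2.96]. Speed limits (rad/s): [2.39, 2.39, 3.14, 3.14, 3.14, 3.14, 3.14].

## Interface

Orientations are given as a rotation vector (axis times angle).
In Python, from bench import get_obs, viewer, r gives the robot as it stands. The module is installed in compiled form; this text tells all that it offers.
- The arm moves only by the tool play_rows, never from a script. Its argument "commands" is a list that holds one entry, the list of rows, each a list of 5 numbers: the gripper's target within -1 to 1 (shut at 1, half-way at 0, fully open at -1), then the shift along the tool's x, y, z scaled (see below), then the turn about the tool's z scaled (see below). A call has 1 to 12 rows; each row is the pose to reach, as a shift and turn from the pose commanded when the call began, along the tool's axes at that moment; what a row does not reach only later rows make up. The controller multiplies each number of a shift by 0.2 m and each number of a turn by pi/2 rad. A row lasts 1/12 s, in which the tool goes at most 41.7 mm and 7.16 degrees, less where a joint would pass 70% of its speed; a pose out of reach is approached as far as the arm can. A call with a number of a shift or a turn outside -1 to 1 is refused whole. A call with a gripper value outside its range is refused whole. The fingers move at their own pace and stop on an object; "grip_force" is the grip in N (left out, the last holds). Time passes only in rows, so rows that repeat a pose let the fingers close. It gives the time, the measured TCP pose, the force, the opening and the grip force at its end, in the units of the state.
- get_obs(): the state, without advancing time (a new reading comes with each control period).
- viewer.grab_frame(name): name is "scene" or "top" or "wrist"; returns a dict with "pixels" (480x640x3 uint8, red, green, blue), "fovy" (degrees; the focal length in pixels is half the picture's height over the tangent of half this angle, whatever the lens; pixels are square), "cx", "cy" (the principal point, pixels), "world_to_cam" (4x4, takes a point from world to camera coordinates); the wrist camera has in their place "hand_eye" (4x4, takes a point from camera to tool coordinates, whose origin is the TCP and whose axes are the flange's). Camera axes: x right, y up, looking along -z (the intrinsics and any distortion apply to the point x, -y, -z); pixel columns grow to the right and rows downward; lengths in m; the calibration is good to about 2 mm. A picture is of the moment at which its call begins: read the wrist's pose just before it. There is no depth.
- r.hand_in(): hands the job in; it is judged then, once.
Trained networks look in a picture, given as the dict that the camera call returned (one of the last four; its "shot" number tells which), for a name from the list of things; names that differ only in an ending like _2 or _b are one class to them, and where a whole thing is asked for, a point or a joint stands for the part that bears it (a point fixed in the world has none). Each returns a list of dicts, best first, with "score" (0 to 1); they miss things now and then, are a little off and sometimes report something else, mostly with a low value. They report only what shows in the picture. A call takes as long as a camera call.
- viewer.trace(picture, thing): "pixels" (480x640 bool, what is visible of it) and "rect" ([left, top, right, bottom] in pixels, round what is visible of it).
The state is a dict: "clock": time; "joints": joint angles; "qvel": joint speeds; "tau": joint torques, N m; "tcp_pos": TCP position; "orientation": TCP orientation; "contact_force": force on the tool from outside, world axes, zero at the start; "moment": the same for the moment, N m; "grip_width": finger opening in m; "gripper_force": force on a finger pad.
Only numpy, scipy, OpenCV 4.12 (cv2) and the standard library are available. Lean on these libraries where they do the work, as an engineer would, in place of code of your own. Each camera call takes 0.05 s, during which the arm holds its last target. There are 200 camera calls.

## Working session

There is one attempt and no reset: what is moved stays moved. The work goes in short steps, Python scripts to look and compute and a tool call to move; the robot and the scene stay as the last step left them, time stands still between calls to the robot, and variables do not carry over. Pictures are saved under pics/ and viewed, at most 10 in all, crops included, and the job is handed in when it is done.

Besides the shell and the picture viewer there is one more tool, called after ">>>" in YAML: its name, and indented under it one key for each argument. play_rows: Moves the arm, as the interface text tells. Shifts and turns lie within -1 to 1; 1 stands for 0.2 m of shift or pi/2 rad of turn. Its arguments: {"type":"object","properties":{"commands":{"type":"array","items":{"type":"array","items":{"type":"array","items":{"type":"number","minimum":-1,"maximum":1}}}},"grip_force":{"type":"number"}},"required":["commands"]}

```bash
mkdir -p pics; cat > h.py <<'E'
import numpy as np, cv2
from scipy.spatial.transform import Rotation as R
from bench import get_obs, viewer, r
def K(f):
    F=240/np.tan(np.radians(f['fovy'])/2); return F,f['cx'],f['cy']
def w2c(f,T=None): return f['world_to_cam']if 'world_to_cam' in f else np.linalg.inv(T@np.array(f['hand_eye']))
def tcp(o):
    T=np.eye(4);T[:3,:3]=R.from_rotvec(o['orientation']).as_matrix();T[:3,3]=o['tcp_pos'];return T
def proj(f,p,T=None):
    W=np.array(w2c(f,T));F,cx,cy=K(f);p=np.atleast_2d(p);c=p@W[:3,:3].T+W[:3,3]
    return np.c_[cx+F*c[:,0]/-c[:,2], cy-F*c[:,1]/-c[:,2]]
def onplane(f,uv,z,T=None):
    W=np.linalg.inv(np.array(w2c(f,T)));F,cx,cy=K(f)
    d=W[:3,:3]@np.array([(uv[0]-cx)/F,-(uv[1]-cy)/F,-1]);o=W[:3,3];return o+d*(z-o[2])/d[2]
def save(f,n): cv2.imwrite('pics/'+n,f['pixels'][:,:,::-1])
E
python3 - <<'E'
from h import *
o=get_obs();print({k:np.round(v,3) for k,v in o.items()})
ims=[]
for n in('scene','top'):
    f=viewer.grab_frame(n);ims.append(f['pixels']);print(n,{k:np.round(v,3) for k,v in f.items() if k!='pixels'})
    for t in('candle','lantern','stand','pillar','tealight_box','book'):
        for d in viewer.trace(f,t)[:2]:
            m=d['pixels'];ys,xs=np.nonzero(m);print(n,t,round(d['score'],2),d['rect'],m.sum(),xs.mean().round(),ys.mean().round(),onplane(f,(xs.mean(),ys.mean()),.04).round(3))
    save(f,n+'0.png')
E
```

```text
{'clock': np.float64(0.0), 'joints': array([ 1.148,  0.478,  0.022,  1.556, -0.011,  1.109, -0.083]), 'qvel': array([-0.   ,  0.   ,  0.001, -0.002,  0.   ,  0.001,  0.002]), 'tau': array([-0.0000e+00, -5.9644e+01,  1.6080e+00, -2.8119e+01,  1.2000e-02,
        1.0000e-02,  0.0000e+00]), 'tcp_pos': array([ 0.209, -0.641,  0.192]), 'orientation': array([-3.101e+00, -4.920e-01,  1.000e-03]), 'contact_force': array([-0.596,  0.413, -0.002]), 'moment': array([-0.069,  0.031, -0.01 ]), 'gripper_force': np.float64(0.0), 'grip_width': np.float64(0.086)}
scene {'fovy': np.float64(47.506), 'cx': np.float64(313.688), 'cy': np.float64(226.699), 'world_to_cam': array([[-0.018,  1.   ,  0.003, -0.082],
       [-0.646, -0.014,  0.763,  0.255],
       [ 0.763,  0.012,  0.646, -1.947],
       [ 0.   ,  0.   ,  0.   ,  1.   ]]), 'shot': np.int64(1)}
scene candle 0.96 [142.4, 210.9, 168.8, 245.0] 611 158.0 226.0 [ 0.448 -0.363  0.04 ]
scene lantern 0.71 [225.6, 197.0, 262.5, 277.9] 1357 243.0 248.0 [ 0.534 -0.105  0.04 ]
scene stand 0.72 [351.4, 175.9, 407.7, 298.5] 2623 378.0 265.0 [0.593 0.267 0.04 
[... 865 characters left out ...]
354.0 180.0 [ 0.802 -0.026  0.04 ]
top candle 0.68 [466.6, 294.0, 498.5, 313.8] 527 482.0 303.0 [ 0.462 -0.368  0.04 ]
top lantern 0.95 [363.9, 235.5, 403.8, 300.1] 1124 382.0 267.0 [ 0.562 -0.099  0.04 ]
top stand 0.92 [222.9, 232.6, 277.7, 289.7] 3078 250.0 261.0 [0.579 0.262 0.04 ]
top stand 0.6 [139.5, 282.8, 179.3, 320.0] 1133 159.0 304.0 [0.464 0.506 0.04 ]
top pillar 0.82 [460.7, 245.2, 488.1, 267.0] 503 473.0 255.0 [ 0.591 -0.348  0.04 ]
top tealight_box 0.82 [137.6, 285.4, 180.1, 322.7] 1159 159.0 304.0 [0.464 0.506 0.04 ]
top book 0.67 [319.2, 152.8, 392.7, 208.3] 2816 354.0 180.0 [ 0.801 -0.025  0.04 ]
top book 0.23 [138.4, 284.3, 184.5, 321.5] 1169 159.0 304.0 [0.464 0.505 0.04 ]
```

View pics/scene0.png

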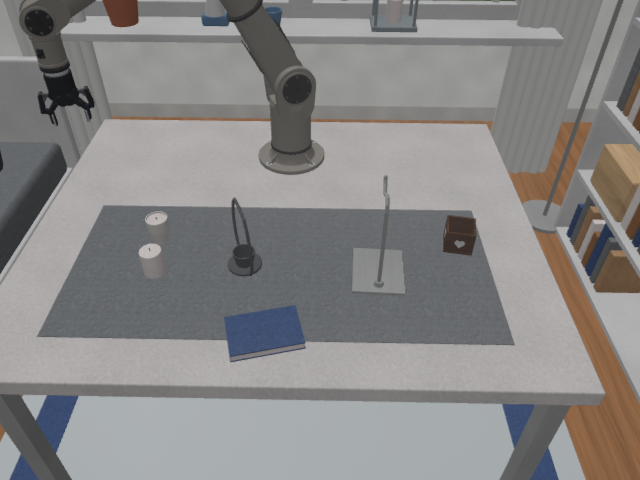

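View pics/top0.png

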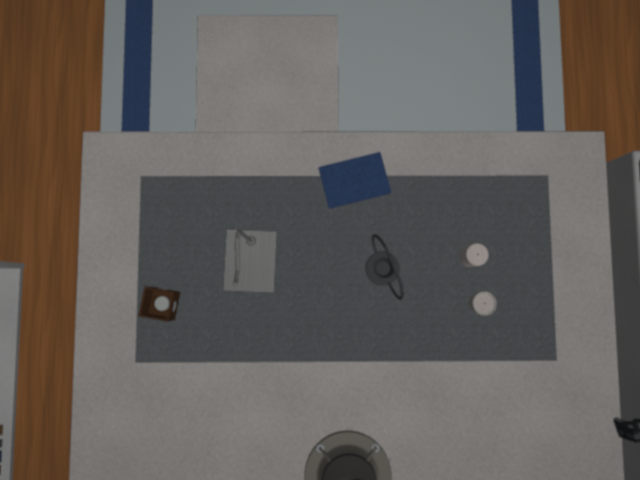

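Both pictures agree with the networks:
- The candle is the upper-left cup: scene (158,226), top (482,303).
- The pillar is at top (473,255) and the lantern at top (382,267), with its hoop running about 20° off world x.
- The stand is at top (250,261), with its post on the +x side and its hook open toward the robot.

The book and the box are out of the way.

```bash
cat >> h.py <<'E'
def mv(goal,yaw_y=None):
    """print scaled shift for TCP goal and turn so tool y is along world angle yaw_y (mod pi)"""
    o=get_obs();T=tcp(o);d=T[:3,:3].T@(np.array(goal)-T[:3,3])
    s='shift '+str(np.round(d/.2,3))
    a=np.arctan2(T[1,1],T[0,1]);s+=' yaw_y %.1fdeg'%np.degrees(a)
    if yaw_y is not None:
        t=-(yaw_y-a)   # tool z down: +turn = -world yaw
        t=(t+np.pi/2)%np.pi-np.pi/2;s+=' turn %.3f'%(t/(np.pi/2))
    print(s)
E
python3 - <<'E'
from h import *
T=tcp(get_obs());print(T.round(3))
f=viewer.grab_frame('wrist');print({k:np.round(v,3) for k,v in f.items() if k!='pixels'})
# lantern fit to top & scene masks
from scipy.optimize import minimize
def hoop():
    p=[(0,y,204-abs(y)/6) for y in np.linspace(-48,48,40)]
    p+=[(0,s*(48+41*t),196-84*t**2) for s in(1,-1) for t in np.linspace(0,1,30)]
    p+=[(0,s*89,z) for s in(1,-1) for z in np.linspace(80,112,15)]
    return np.array(p)/1000.
H=hoop();a=np.linspace(0,6.28,60);
FP=np.c_[.048*np.cos(a),.048*np.sin(a),0*a+.008]
fr={n:viewer.grab_frame(n) for n in('top','scene')}
dt={}
for n,f in fr.items():
    m=viewer.trace(f,'lantern')[0]['pixels'].astype(np.uint8)
    dt[n]=(cv2.distanceTransform(1-m,cv2.DIST_L2,5),m)
def pts(q):
    c,s=np.cos(q[2]),np.sin(q[2]);Rz=np.array([[c,-s,0],[s,c,0],[0,0,1]])
    return np.r_[H,FP]@Rz.T+[q[0],q[1],0]
def cost(q):
    e=0
    P=pts(q)
    for n,f in fr.items():
        uv=proj(f,P);D,m=dt[n];u=np.clip(uv,0,[638,478]).astype(np.float32)
        v=cv2.remap(D.astype(np.float32),u[:,:1].copy(),u[:,1:].copy(),cv2.INTER_LINEAR);e+=np.mean(np.minimum(v,15)**2)
        ys,xs=np.nonzero(m);g=np.c_[xs,ys][::3]
        d=np.sqrt(((g[:,None]-uv[None])**2).sum(2)).min(1);e+=.5*np.mean(np.minimum(d,15)**2)
    return e
best=min((minimize(cost,[.55,-.1,y],method='Nelder-Mead',options=dict(initial_simplex=[[.55,-.1,y],[.57,-.1,y],[.55,-.12,y],[.55,-.1,y+.3]])) for y in(-1.6,-1.2,-.8)),key=lambda r:r.fun)
print('lantern',best.x,best.fun)
# stand: print plate corners from top bright mask
m=viewer.trace(fr['top'],'stand')[0]['pixels'].astype(np.uint8)
rc=cv2.minAreaRect(np.argwhere(m)[:,::-1].astype(np.float32));b=cv2.boxPoints(rc);print('stand corners',[onplane(fr['top'],x,.01)[:2].round(3) for x in b])
for n in('candle','pillar'):
    for k in fr:
        for d in viewer.trace(fr[k],n)[:2]: print(n,k,d['score'].round(2) if hasattr(d['score'],'round') else d['score'],d['rect'])
big=cv2.resize(fr['top']['pixels'][220:330,210:520],None,fx=2.5,fy=2.5,interpolation=cv2.INTER_CUBIC)
for p in proj(fr['top'],pts(best.x)):
    cv2.circle(big,tuple(int(v) for v in (p-[210,220])*2.5),1,(255,0,0),-1)
cv2.imwrite('pics/fit.png',big[:,:,::-1])
mv((.455,-.366,.2),best.x[2]+np.pi/2)
E
```

```text
[[ 0.951  0.31   0.     0.209]
 [ 0.31  -0.951 -0.    -0.642]
 [ 0.     0.    -1.     0.193]
 [ 0.     0.     0.     1.   ]]
{'fovy': np.float64(71.152), 'cx': np.float64(322.708), 'cy': np.float64(235.338), 'hand_eye': array([[ 0.001,  0.95 ,  0.312,  0.081],
       [ 1.   , -0.001,  0.   ,  0.001],
       [ 0.001,  0.312, -0.95 , -0.18 ],
       [ 0.   ,  0.   ,  0.   ,  1.   ]]), 'shot': np.int64(3)}
lantern [ 0.55754861 -0.10209924 -1.23269784] 23.59615249384699
stand corners [array([0.5  , 0.339]), array([0.67 , 0.333]), array([0.663, 0.192]), array([0.493, 0.199])]
candle top 0.78 [470.2, 293.6, 500.1, 315.0]
candle top 0.56 [221.3, 229.1, 279.0, 296.0]
candle scene 0.75 [145.7, 211.0, 168.6, 243.6]
pillar top 0.57 [458.6, 243.2, 488.3, 265.9]
pillar top 0.54 [467.6, 290.5, 498.5, 316.5]
pillar scene 0.84 [139.0, 244.9, 166.7, 277.7]
shift [ 1.597 -0.931 -0.033] yaw_y -72.0deg turn 0.985
```

View pics/fit.png

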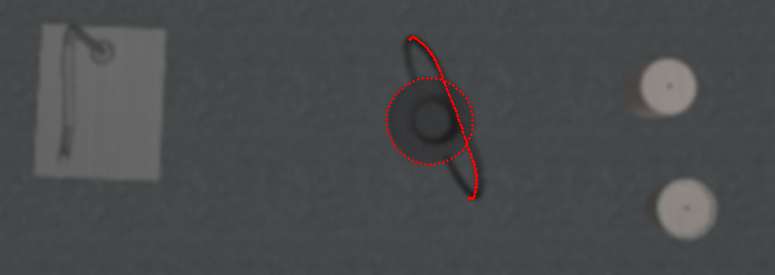

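>>> play_rows:
  commands:
    - [[-1, 1, -0.93, 0, 0.985], [-1, 1, -0.93, 0, 0.985], [-1, 1, -0.93, 0, 0.985], [-1, 1, -0.93, 0, 0.985], [-1, 1, -0.93, 0, 0.985], [-1, 1, -0.93, 0, 0.985], [-1, 1, -0.93, 0, 0.985], [-1, 1, -0.93, 0, 0.985], [-1, 1, -0.93, 0, 0.985], [-1, 1, -0.93, 0, 0.985], [-1, 1, -0.93, 0, 0.985], [-1, 1, -0.93, 0, 0.985]]

```text
clock: 2.2
tcp_pos: [0.3417, -0.403, 0.1935]
orientation: [-2.618, 1.736, -0.001]
contact_force: [0.3, -0.5, 0.1]
grip_width: 0.0854
gripper_force: 0.0
```

```bash
python3 - <<'E'
from h import *
print(get_obs()['joints'].round(2)); mv((.458,-.366,.2),np.radians(19.4))
E
```

```text
[ 0.6   0.23  0.17  1.91 -0.05  1.   -1.95]
shift [ 0.056 -0.607 -0.032] yaw_y -157.1deg turn 0.039
```

>>> play_rows:
  commands:
    - [[-1, 0.056, -0.607, -0.03, 0.039], [-1, 0.056, -0.607, -0.03, 0.039], [-1, 0.056, -0.607, -0.03, 0.039], [-1, 0.056, -0.607, -0.03, 0.039], [-1, 0.056, -0.607, -0.03, 0.039], [-1, 0.056, -0.607, -0.03, 0.039]]

```text
clock: 2.7
tcp_pos: [0.4569, -0.3657, 0.1991]
orientation: [2.569, -1.807, -0.001]
contact_force: [-0.5, -0.2, -0.7]
grip_width: 0.0855
gripper_force: 0.0
```

```bash
cat >> h.py <<'E'
def cyl(n=200):
    a=np.linspace(0,2*np.pi,60);P=[]
    for r_,z in((.020,0),(.029,.045),(.031,.053),(.031,.084)): P.append(np.c_[r_*np.cos(a),r_*np.sin(a),0*a+z])
    return np.concatenate(P)
def fitcandle(f,T,m,x0,z0=0):
    from scipy.optimize import minimize
    m=m.astype(np.uint8)
    def c(q):
        uv=proj(f,cyl()+[q[0],q[1],z0],T);h=cv2.convexHull(uv.astype(np.float32))
        k=np.zeros((480,640),np.uint8);cv2.fillConvexPoly(k,np.round(h*16).astype(int),1,shift=4)
        return -(k&m).sum()/(k|m).sum()
    return minimize(c,x0,method='Nelder-Mead',options=dict(initial_simplex=[x0,[x0[0]+.015,x0[1]],[x0[0],x0[1]+.015]],xatol=2e-4))
E
python3 - <<'E'
from h import *
T=tcp(get_obs());f=viewer.grab_frame('wrist');save(f,'w1.png');print(T[:3,3].round(4))
for d in viewer.trace(f,'candle')[:2]:
    print(d['score'],d['rect']);q=fitcandle(f,T,d['pixels'],[.456,-.366]);print(q.x,q.fun)
mv((q.x[0],q.x[1],.06),np.radians(19.4))
E
```

```text
[ 0.4569 -0.3657  0.1991]
0.89 [282.7, 181.7, 353.8, 255.5]
[ 0.51225 -0.411  ] 0.0
shift [ 0.304 -0.191  0.696] yaw_y -160.4deg turn 0.002h.py:35: RuntimeWarning: overflow encountered in scalar negative
  return -(k&m).sum()/(k|m).sum()
```

View pics/w1.png

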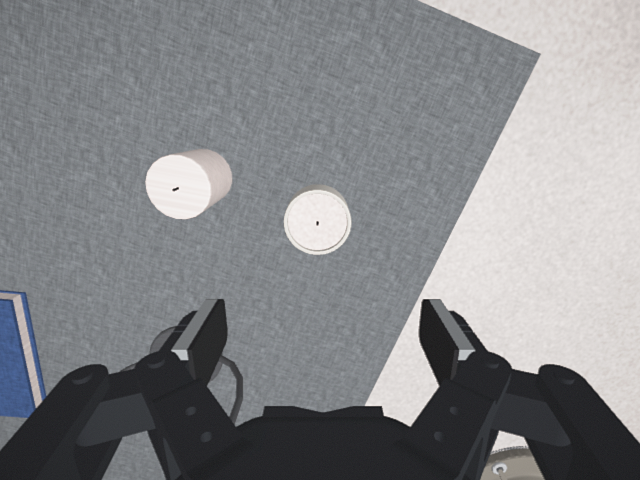

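The wrist picture shows the candle cup at (318,222), with a darker rim ring and its foot narrowing below, and the pillar at (183,185). There is room for the fingers.

```bash
sed -i 's/return -(k&m).sum()/return -float((k\&m).sum())/' h.py
python3 - <<'E'
from h import *
T=tcp(get_obs());f=viewer.grab_frame('wrist')
d=viewer.trace(f,'candle')[0]
q=fitcandle(f,T,d['pixels'],[.456,-.366]);print(q.x,q.fun)
# rim ellipse centre cross-check
m=d['pixels'].astype(np.uint8);print(onplane(f,((d['rect'][0]+d['rect'][2])/2,222.5),.084,T))
mv((q.x[0],q.x[1],.05),np.radians(19.4))
E
```

```text
[ 0.46118216 -0.35868174] -0.9674563915646966
[ 0.46128071 -0.3600195   0.084     ]
shift [-0.028 -0.037  0.747] yaw_y -160.4deg turn 0.002
```

>>> play_rows:
  commands:
    - [[-1, 0.002, -0.037, 0.3, 0], [-1, 0.002, -0.037, 0.5, 0], [-1, 0.002, -0.037, 0.7, 0], [-1, 0.002, -0.037, 0.77, 0], [-1, 0.002, -0.037, 0.77, 0], [0.2, 0.002, -0.037, 0.77, 0], [0.5, 0.002, -0.037, 0.77, 0], [0.5, 0.002, -0.037, 0.77, 0], [0.5, 0.002, -0.037, 0.77, 0], [0.5, 0.002, -0.037, 0.77, 0], [0.5, 0.002, -0.037, 0.77, 0], [0.5, 0.002, -0.037, 0.77, 0]]
  grip_force: 25

```text
clock: 3.9
tcp_pos: [0.4652, -0.3636, 0.0462]
orientation: [-2.569, 1.808, -0.002]
contact_force: [-1.6, -0.0, 4.3]
grip_width: 0.0217
gripper_force: 2.4
```

```bash
python3 - <<'E'
from h import *
o=get_obs();print(o['grip_width'],o['gripper_force'],o['contact_force'])
f=viewer.grab_frame('wrist');g=viewer.grab_frame('scene')
s=cv2.resize(g['pixels'][180:300,110:270],(640,480),interpolation=cv2.INTER_CUBIC)
im=np.hstack([cv2.resize(f['pixels'],(400,300)),cv2.resize(s,(400,300))])
cv2.imwrite('pics/w2.png',im[:,:,::-1])
E
```

```text
0.021735923258322434 2.4010133804608813 [-1.64287818e+00 -2.12359312e-03  4.34087449e+00]
```

View pics/w2.png

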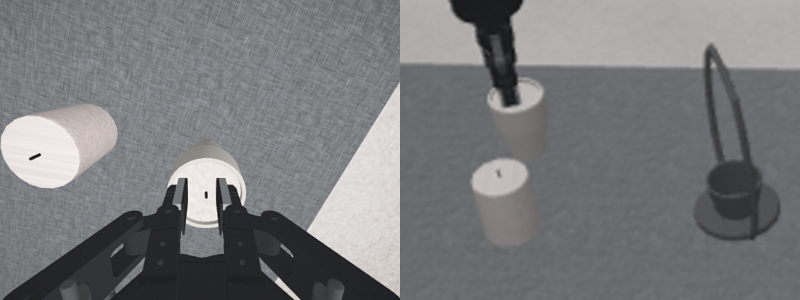

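The fingers closed over the wax, at (205,190) in the left half, before the descent had finished. The candle still stands upright. I'll go up, open, descend fully and then close.

>>> play_rows:
  commands:
    - [[0.5, 0, 0, -0.2, 0], [0.5, 0, 0, -0.4, 0], [0.5, 0, 0, -0.4, 0], [-1, 0, 0, -0.4, 0], [-1, 0, 0, -0.4, 0], [-1, 0, 0, -0.4, 0], [-1, 0, 0, -0.4, 0], [-1, 0, 0, -0.4, 0], [-1, 0, 0, -0.4, 0]]

```text
clock: 4.75
tcp_pos: [0.4642, -0.363, 0.1244]
orientation: [2.569, -1.807, -0.002]
contact_force: [0.0, 0.5, 0.2]
grip_width: 0.0856
gripper_force: 0.0
```

```bash
python3 - <<'E'
from h import *
T=tcp(get_obs());f=viewer.grab_frame('wrist');print(T[:3,3],get_obs()['grip_width'])
d=viewer.trace(f,'candle')[0]
q=fitcandle(f,T,d['pixels'],[.461,-.359]);print(q.x,q.fun)
mv((q.x[0],q.x[1],.045),np.radians(19.4))
E
```

```text
[ 0.46421994 -0.36298111  0.12442823] 0.08511539652723926
[ 0.46077181 -0.35977248] -0.9512685643564357
shift [-0.022  0.011  0.399] yaw_y -160.3deg turn 0.004
```

>>> play_rows:
  commands:
    - [[-1, 0.005, 0.011, 0.1, 0], [-1, 0.005, 0.011, 0.2, 0], [-1, 0.005, 0.011, 0.3, 0], [-1, 0.005, 0.011, 0.4, 0], [-1, 0.005, 0.011, 0.4, 0], [-1, 0.005, 0.011, 0.4, 0]]

```text
clock: 5.35
tcp_pos: [0.4622, -0.3645, 0.0446]
orientation: [2.569, -1.808, -0.004]
contact_force: [0.6, 0.7, 0.4]
grip_width: 0.0855
gripper_force: 0.0
```

>>> play_rows:
  commands:
    - [[-0.2, 0, 0, 0, 0], [0, 0, 0, 0, 0], [0, 0, 0, 0, 0], [0, 0, 0, 0, 0]]
  grip_force: 25

```text
clock: 5.68
tcp_pos: [0.4635, -0.3654, 0.0463]
orientation: [-2.569, 1.808, -0.003]
contact_force: [-0.5, -0.2, -0.4]
grip_width: 0.0427
gripper_force: 0.0
```

```bash
python3 - <<'E'
from h import *
o=get_obs();T=tcp(o);print(T[:3,3],o['grip_width'])
f=viewer.grab_frame('wrist');g=viewer.grab_frame('scene')
a=f['pixels'].copy();b=g['pixels'].copy()
dm=viewer.trace(f,'candle')[0]
print(dm['score'],dm['rect']);
for p in (T[:3,3],):
    for im,u in((a,proj(f,p,T)[0]),(b,proj(g,p)[0])): print(u); cv2.circle(im,tuple(int(round(v)) for v in u),2,(255,0,0),-1)
s=cv2.resize(b[150:270,90:250],(640,480),interpolation=cv2.INTER_CUBIC)
cv2.imwrite('pics/w3.png',np.hstack([cv2.resize(a,(400,300)),cv2.resize(s,(400,300))])[:,:,::-1])
E
```

```text
[ 0.4635246  -0.36538564  0.04634822] 0.0426777878821214
0.69 [266.2, 225.5, 384.9, 366.1]
[324.21680829 269.96393641]
[154.97196154 228.18590568]
```

View pics/w3.png

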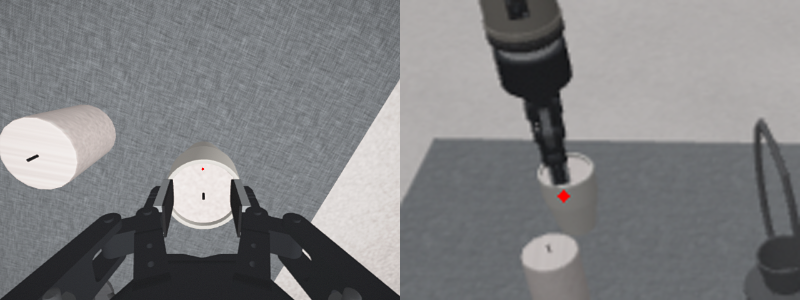

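The fingertips sit at about (170,180) and (237,180), over the rim. The TCP dot at (203,169) projects into the cup, roughly 40 mm beyond them. So the real fingertips end about 45–50 mm behind the reported TCP at this opening. I'll go up, open, and descend deeper in steps while watching the force.

>>> play_rows:
  commands:
    - [[0, 0, 0, -0.1, 0], [-1, 0, 0, -0.1, 0], [-1, 0, 0, -0.1, 0], [-1, 0, 0, -0.1, 0], [-1, 0, 0, -0.1, 0], [-1, 0, 0, 0, 0], [-1, 0, 0, 0.1, 0], [-1, 0, 0, 0.15, 0], [-1, 0, 0, 0.15, 0]]

```text
clock: 6.58
tcp_pos: [0.461, -0.3635, 0.0125]
orientation: [2.569, -1.807, -0.008]
contact_force: [-0.3, 0.3, -0.0]
grip_width: 0.0853
gripper_force: 0.0
```

```bash
python3 - <<'E'
from h import *
o=get_obs();T=tcp(o);print(T[:3,3],o['grip_width'],o['contact_force'])
f=viewer.grab_frame('wrist');d=viewer.trace(f,'candle')[0];q=fitcandle(f,T,d['pixels'],[.461,-.359]);print(q.x,q.fun,d['rect'])
mv((q.x[0],q.x[1],.0),np.radians(19.4))
g=viewer.grab_frame('scene');s=cv2.resize(g['pixels'][180:270,120:240],(533,400),interpolation=cv2.INTER_CUBIC)
cv2.imwrite('pics/w4.png',np.hstack([cv2.resize(f['pixels'],(267,200)),np.zeros((200,0,3),np.uint8)])[:,:,::-1]);
c=np.zeros((400,800,3),np.uint8);c[:200,:267]=cv2.resize(f['pixels'],(267,200));c[:,267:]=s;cv2.imwrite('pics/w4.png',c[:,:,::-1])
E
```

```text
[ 0.4609594  -0.3635169   0.01254032] 0.08527900078938135 [-0.2659833   0.29009109 -0.03069464]
[ 0.46093635 -0.35904443] -0.9448425724721439 [242.4, 239.1, 401.5, 409.3]
shift [-0.03  -0.002  0.075] yaw_y -160.3deg turn 0.004
```

View pics/w4.png

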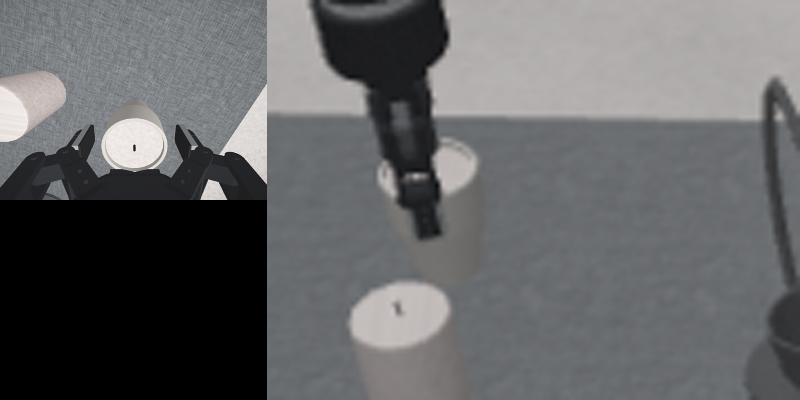

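The fingers now straddle the cup: fingertip at (428,238) in the right half, about 63 mm above the table and below the rim. I'll go 10 mm lower and close.

>>> play_rows:
  commands:
    - [[-1, 0, 0, 0.05, 0], [-1, 0, 0, 0.05, 0], [-0.4, 0, 0, 0.05, 0], [0, 0, 0, 0.05, 0], [0, 0, 0, 0.05, 0], [0, 0, 0, 0.05, 0], [0, 0, 0, 0.05, 0]]
  grip_force: 25

```text
clock: 7.32
tcp_pos: [0.4631, -0.3651, 0.0057]
orientation: [-2.569, 1.808, -0.001]
contact_force: [-0.8, 1.2, 2.6]
grip_width: 0.0615
gripper_force: 27.5
```

>>> play_rows:
  commands:
    - [[-0.6, 0, 0, 0, 0], [-1, 0, 0, 0, 0], [-1, 0, 0, 0, 0], [-1, 0.008, 0, -0.075, 0], [-1, 0.008, 0, -0.075, 0], [-0.4, 0.008, 0, -0.075, 0], [0, 0.008, 0, -0.075, 0], [0, 0.008, 0, -0.075, 0], [0, 0.008, 0, -0.075, 0], [0, 0.008, 0, -0.075, 0]]
  grip_force: 30

```text
clock: 8.15
tcp_pos: [0.4633, -0.3665, 0.0202]
orientation: [2.569, -1.808, -0.0]
contact_force: [-0.6, -0.2, 4.6]
grip_width: 0.0614
gripper_force: 32.1
```

>>> play_rows:
  commands:
    - [[0, 0, 0, -0.05, 0], [0, 0, 0, -0.2, 0], [0, 0, 0, -0.4, 0], [0, 0, 0, -0.45, 0], [0, 0, 0, -0.45, 0]]

```text
clock: 8.57
tcp_pos: [0.4655, -0.3679, 0.1139]
orientation: [-2.569, 1.808, -0.01]
contact_force: [-0.3, -0.5, -2.0]
grip_width: 0.0609
gripper_force: 33.9
```

```bash
python3 - <<'E'
from h import *
o=get_obs();T=tcp(o);print(T[:3,3],o['grip_width'],o['gripper_force'],o['joints'].round(2))
f=viewer.grab_frame('wrist');d=viewer.trace(f,'candle')[0];print(d['rect'])
for z0 in (.07,.08,.09,.1,.11):
    q=fitcandle(f,T,d['pixels'],list(T[:2,3]+[-.003,.007]),z0);print(z0,q.x,q.fun)
xl=np.array([np.cos(-1.2327),np.sin(-1.2327)]);L=np.array([.5575,-.1021])
mv((*(L+.12*xl),.125),np.radians(19.4))
g=viewer.grab_frame('scene');cv2.imwrite('pics/w5.png',cv2.resize(g['pixels'][120:270,90:290],(800,600),interpolation=cv2.INTER_CUBIC)[:,:,::-1])
E
```

```text
[ 0.46554626 -0.36792066  0.11388208] 0.06093765967434155 33.90824809670448 [ 0.47  0.43  0.12  1.84 -0.07  0.87 -2.17]
[248.8, 237.1, 396.8, 406.7]
0.07 [ 0.45976203 -0.35250104] -0.7490982389136431
0.08 [ 0.46073214 -0.35435606] -0.8496312410463204
0.09 [ 0.46259891 -0.35855975] -0.9723651408263937
0.1 [ 0.46406098 -0.3634348 ] -0.889512931848216
0.11 [ 0.46605731 -0.36590708] -0.7599499979837897
shift [-0.482 -0.886 -0.076] yaw_y -160.2deg turn 0.004
```

View pics/w5.png

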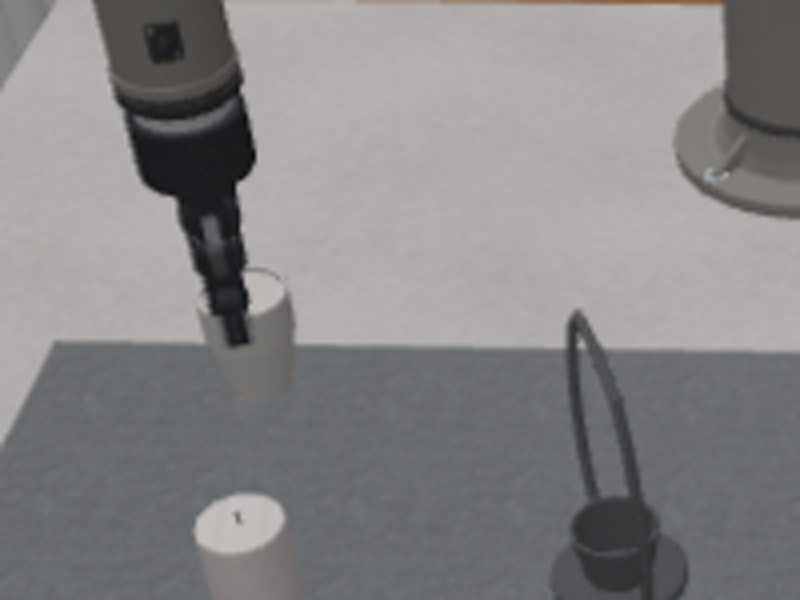

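The candle is held: underside about 92 mm up, axis 9 mm from the tool axis on the intended side. The wide wrist cylinder starts about 168 mm behind the TCP, at picture y≈195, and would meet the lantern bar roughly 7 mm before the candle is home. I'll put the candle down and grip it 6 mm higher.

>>> play_rows:
  commands:
    - [[0, 0, 0, 0.2, 0], [0, 0, 0, 0.4, 0], [0, 0, 0, 0.45, 0], [0, 0, 0, 0.455, 0], [-0.5, 0, 0, 0.455, 0], [-0.5, 0, 0, 0.455, 0], [-0.5, 0, 0, 0.42, 0], [-0.5, 0, 0, 0.42, 0], [0, 0, 0, 0.42, 0], [0, 0, 0, 0.42, 0], [0, 0, 0, 0.42, 0], [0, 0, 0, 0.42, 0]]
  grip_force: 30

```text
clock: 9.72
tcp_pos: [0.464, -0.3673, 0.0277]
orientation: [2.569, -1.808, 0.003]
contact_force: [-1.3, 0.2, 6.7]
grip_width: 0.0604
gripper_force: 31.4
```

>>> play_rows:
  commands:
    - [[0, 0, 0, -0.05, 0], [0, 0, 0, -0.2, 0], [0, 0, 0, -0.4, 0], [0, 0, 0, -0.4, 0]]

```text
clock: 10.05
tcp_pos: [0.4673, -0.3693, 0.1138]
orientation: [-2.569, 1.808, -0.018]
contact_force: [0.8, -2.3, -1.4]
grip_width: 0.0601
gripper_force: 33.8
```

```bash
python3 - <<'E'
from h import *
o=get_obs();T=tcp(o);print(T[:3,3],o['grip_width'],o['gripper_force'],o['joints'].round(2))
f=viewer.grab_frame('wrist');d=viewer.trace(f,'candle')[0];print(d['rect'])
for z0 in (.07,.075,.08,.085,.09):
    q=fitcandle(f,T,d['pixels'],list(T[:2,3]+[-.003,.009]),z0);print(z0,q.x,q.fun)
xl=np.array([np.cos(-1.2327),np.sin(-1.2327)]);L=np.array([.5575,-.1021])
mv((*(L+.13*xl),.13),np.radians(19.4))
E
```

```text
[ 0.46726954 -0.3692991   0.1138188 ] 0.060092593172223076 33.76317704962233 [ 0.47  0.43  0.12  1.84 -0.07  0.86 -2.17]
[252.0, 235.7, 393.4, 397.2]
0.07 [ 0.46060911 -0.35181728] -0.843370611805514
0.075 [ 0.46192579 -0.35490847] -0.8977931941869506
0.08 [ 0.46277275 -0.35603215] -0.9570625523262768
0.085 [ 0.46437334 -0.35912119] -0.9767360299275193
0.09 [ 0.46512693 -0.36164213] -0.91227017294997
shift [-0.44  -0.881 -0.106] yaw_y -160.2deg turn 0.004
```

```bash
cat > lfit.py <<'E'
from h import *
from scipy.optimize import minimize
H=[(0,y,204-abs(y)/6) for y in np.linspace(-48,48,60)]
H+=[(0,s*(48+41*np.sin(t)),112+84*np.cos(t)) for s in(1,-1) for t in np.linspace(0,np.pi/2,40)]
H+=[(0,s*89,z) for s in(1,-1) for z in np.linspace(80,112,15)]
H+=[(0,s*(44+45*np.sin(t)),80-76*np.cos(t)) for s in(1,-1) for t in np.linspace(0,np.pi/2,40)]
H=np.array(H)/1000.
a=np.linspace(0,6.28,90);c_=np.c_[np.cos(a),np.sin(a),0*a]
def lmask(f,q):
    c,s=np.cos(q[2]),np.sin(q[2]);Rz=np.array([[c,-s,0],[s,c,0],[0,0,1]])
    k=np.zeros((480,640),np.uint8);tr=lambda P:np.round(proj(f,P@Rz.T+[q[0],q[1],0])*16).astype(np.int32)
    for ps in ([.048*c_,.048*c_+[0,0,.008]],[.024*c_+[0,0,.008],.032*c_+[0,0,.05]]):
        cv2.fillConvexPoly(k,cv2.convexHull(np.concatenate([tr(p) for p in ps])),1,shift=4)
    for seg in (H[:60],H[60:100],H[100:140],H[140:155],H[155:170],H[170:210],H[210:250]):
        cv2.polylines(k,[tr(seg)],False,1,2,shift=4)
    return k
def lfit(x0):
    fr={n:viewer.grab_frame(n) for n in('top','scene')}
    ms={n:cv2.GaussianBlur(viewer.trace(f,'lantern')[0]['pixels'].astype(np.float32),(0,0),1.2) for n,f in fr.items()}
    def cost(q):
        return sum(np.abs(cv2.GaussianBlur(lmask(f,q).astype(np.float32),(0,0),1.2)-ms[n]).sum()/ms[n].sum() for n,f in fr.items())
    b=minimize(cost,x0,method='Nelder-Mead',options=dict(initial_simplex=[x0]+[[x0[j]+(.012 if j<2 else .12)*(i==j) for j in range(3)] for i in range(3)],xatol=1e-4))
    return b.x,b.fun,fr
E
python3 - <<'E'
from lfit import *
x,c,fr=lfit([.5575,-.102,-1.233]);print(x,c,np.degrees(x[2]))
xl=np.array([np.cos(x[2]),np.sin(x[2])])
mv((*(x[:2]+.13*xl),.13),x[2]+np.pi/2)
E
```

```text
[ 0.55640805 -0.10245122 -1.20341303] 0.44480758905410767 -68.95048749253678
shift [-0.43  -0.902 -0.126] yaw_y -160.2deg turn -0.014
```

>>> play_rows:
  commands:
    - [[0, -0.1, -0.2, -0.12, -0.01], [0, -0.2, -0.4, -0.12, -0.01], [0, -0.3, -0.6, -0.12, -0.01], [0, -0.4, -0.8, -0.12, -0.01], [0, -0.43, -0.9, -0.12, -0.01], [0, -0.43, -0.9, -0.12, -0.01], [0, -0.43, -0.9, -0.12, -0.01]]

```text
clock: 10.93
tcp_pos: [0.605, -0.2209, 0.1285]
orientation: [-2.588, 1.78, 0.004]
contact_force: [-0.7, -1.3, -3.1]
grip_width: 0.0603
gripper_force: 33.9
```

```bash
python3 - <<'E'
from h import *
o=get_obs();T=tcp(o);print(T[:3,3],o['grip_width'],o['joints'].round(2),o['contact_force'])
f=viewer.grab_frame('wrist');d=viewer.trace(f,'candle')[0];print(d['rect'])
for z0 in (.095,.1,.105,.11):
    q=fitcandle(f,T,d['pixels'],list(T[:2,3]+[-.003,.01]),z0);print(z0,q.x,q.fun, (T[:3,:3].T@(np.r_[q.x,z0]-T[:3,3])).round(4))
x=np.array([.5564,-.1025,np.radians(-69.5)]);xl=np.array([np.cos(x[2]),np.sin(x[2])])
for a in(.06,.02,.004): mv((*(x[:2]+a*xl),.1),x[2]+np.pi/2)
E
```

```text
[ 0.60500558 -0.22090662  0.12851375] 0.06026323840975404 [ 0.2   0.49  0.08  1.7  -0.05  0.96 -2.48] [-0.69654489 -1.32921482 -3.10257564]
[252.4, 237.5, 393.5, 399.6]
0.095 [ 0.60088827 -0.20675604] -0.9543780444338839 [-0.0146 -0.0013  0.0335]
0.1 [ 0.60212026 -0.21101124] -0.9785946952070731 [-0.0102 -0.0009  0.0285]
0.105 [ 0.60238491 -0.21260623] -0.9143353794339725 [-0.0086 -0.0006  0.0235]
0.11 [ 0.60249613 -0.21386036] -0.8516475173356278 [-0.0074 -0.0002  0.0185]
shift [-0.356 -0.001  0.145] yaw_y -159.4deg turn 0.001
shift [-0.556 -0.001  0.145] yaw_y -159.4deg turn 0.001
shift [-0.636 -0.002  0.145] yaw_y -159.4deg turn 0.001
```

>>> play_rows:
  commands:
    - [[0, -0.15, 0, 0.1, 0], [0, -0.3, 0, 0.175, 0], [0, -0.4, 0, 0.175, 0], [0, -0.48, 0, 0.175, 0], [0, -0.52, 0, 0.175, 0], [0, -0.55, 0, 0.175, 0], [0, -0.58, 0, 0.175, 0], [0, -0.6, 0, 0.175, 0], [0, -0.62, 0, 0.175, 0], [0, -0.62, 0, 0.175, 0]]

```text
clock: 11.87
tcp_pos: [0.5601, -0.1087, 0.0954]
orientation: [-2.583, 1.788, -0.0]
contact_force: [-0.3, -1.0, -1.6]
grip_width: 0.06
gripper_force: 33.9
```

```bash
cat >> lfit.py <<'E'
def tilted(P,q,th):
    "lean toward -x_l by th about plate edge x=-48mm"
    P=P.copy();x=P[:,0]+.048;z=P[:,2].copy();P[:,0]=-.048+x*np.cos(th)-z*np.sin(th);P[:,2]=x*np.sin(th)+z*np.cos(th)
    c,s=np.cos(q[2]),np.sin(q[2]);return P@np.array([[c,-s,0],[s,c,0],[0,0,1]]).T+[q[0],q[1],0]
def tiltfit(q,name='scene'):
    f=viewer.grab_frame(name);d=viewer.trace(f,'lantern')[0];m=d['pixels'].astype(np.uint8)
    D=cv2.distanceTransform(m,cv2.DIST_L2,5);out=[]
    pl=np.r_[H,.048*c_,.048*c_+[0,0,.008],.032*c_+[0,0,.05]]
    Do=cv2.distanceTransform(1-m,cv2.DIST_L2,5);best=None
    for th in np.radians(np.arange(-4,31,1)):
        for s in np.arange(-.03,.031,.003):
            c,sn=np.cos(q[2]),np.sin(q[2]);qq=[q[0]+s*c,q[1]+s*sn,q[2]]
            uv=proj(f,tilted(pl,qq,th));ui=np.clip(np.round(uv).astype(int),0,[639,479])
            e=np.minimum(Do[ui[:,1],ui[:,0]],8).mean()
            if best is None or e<best[0]: best=(e,np.degrees(th),s)
    ys,xs=np.nonzero(m);i=ys.argmin();return best,d['score'],d['rect'],(xs[i],ys[i]),f
E
python3 - <<'E'
from lfit import *
o=get_obs();T=tcp(o);print(T[:3,3],o['grip_width'],o['contact_force'])
q=[.5564,-.1025,np.radians(-69.5)]
for n in('scene','top'):
    b,s,r_,tp,f=tiltfit(q,n);print(n,b,s,r_,tp)
    print('crown proj at 0/5/10/15:',[proj(f,tilted(np.array([[0,0,.204]]),q,np.radians(t)))[0].round(0) for t in(0,5,10,15)])
g=f if 0 else viewer.grab_frame('scene');cv2.imwrite('pics/w6.png',cv2.resize(g['pixels'][140:300,160:320],(600,600),interpolation=cv2.INTER_CUBIC)[:,:,::-1])
E
```

```text
[ 0.56009708 -0.10868387  0.09542095] 0.060008790386477336 [-0.30258787 -1.012443   -1.62502768]
scene (np.float32(5.738327), np.float64(-4.0), np.float64(0.0059999999999999915)) 0.56 [228.3, 219.9, 248.2, 250.5] (np.int64(231), np.int64(220))
crown proj at 0/5/10/15: [array([237., 206.]), array([244., 204.]), array([251., 202.]), array([258., 200.])]
top (np.float32(2.091652), np.float64(8.0), np.float64(0.002999999999999989)) 0.68 [363.5, 236.6, 398.1, 301.8] (np.int64(372), np.int64(236))
crown proj at 0/5/10/15: [array([393., 266.]), array([386., 268.]), array([379., 271.]), array([372., 274.])]
```

View pics/w6.png

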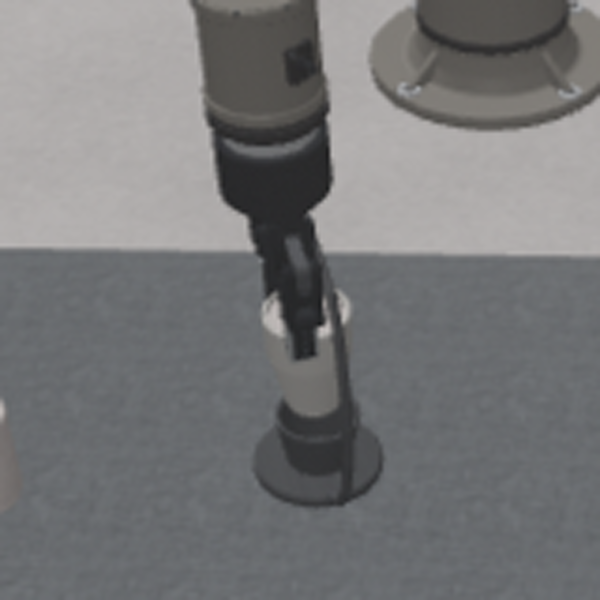

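The picture shows the candle foot at (318,410), directly above the socket mouth at (317,430). The hoop leans slightly against the gripper, about 8° in the top fit. I'll lower it slowly.

>>> play_rows:
  commands:
    - [[0, 0, 0, 0.04, 0], [0, 0, 0, 0.08, 0], [0, 0, 0, 0.12, 0], [0, 0, 0, 0.15, 0], [0, 0, 0, 0.15, 0]]

```text
clock: 12.53
tcp_pos: [0.5586, -0.1084, 0.0632]
orientation: [2.582, -1.786, -0.005]
contact_force: [0.2, -1.4, -2.1]
grip_width: 0.0601
gripper_force: 33.9
```

>>> play_rows:
  commands:
    - [[0, 0, 0, 0.02, 0], [0, 0, 0, 0.04, 0], [0, 0, 0, 0.04, 0]]

```text
clock: 12.78
tcp_pos: [0.5596, -0.1086, 0.0565]
orientation: [2.583, -1.787, -0.002]
contact_force: [0.4, -0.5, -3.2]
grip_width: 0.0599
gripper_force: 33.9
```

>>> play_rows:
  commands:
    - [[0, 0, 0, 0.015, 0], [0, 0, 0, 0.03, 0], [0, 0, 0, 0.03, 0]]

```text
clock: 13.03
tcp_pos: [0.5599, -0.1087, 0.0509]
orientation: [2.583, -1.787, -0.001]
contact_force: [-0.1, -0.4, -1.5]
grip_width: 0.0602
gripper_force: 33.9
```

>>> play_rows:
  commands:
    - [[0, 0, 0, 0.01, 0], [0, 0, 0, 0.02, 0], [0, 0, 0, 0.02, 0]]

```text
clock: 13.28
tcp_pos: [0.5599, -0.1088, 0.047]
orientation: [2.583, -1.787, -0.0]
contact_force: [0.9, -1.9, -2.6]
grip_width: 0.0604
gripper_force: 33.9
```

>>> play_rows:
  commands:
    - [[0, 0, 0, 0.01, 0], [0, 0, 0, 0.015, 0], [0, 0, 0, 0.015, 0]]

```text
clock: 13.53
tcp_pos: [0.5606, -0.1099, 0.0457]
orientation: [2.583, -1.788, 0.002]
contact_force: [-2.3, -3.2, 11.2]
grip_width: 0.0605
gripper_force: 34.0
```

```bash
python3 - <<'E'
from lfit import *
o=get_obs();T=tcp(o);print(T[:3,3],o['contact_force'],o['moment'])
q=[.5564,-.1025,np.radians(-69.5)]
b,s,r_,tp,f=tiltfit(q,'top');print(b,s,r_)
f=viewer.grab_frame('wrist');d=viewer.trace(f,'candle')[0];print(d['score'],d['rect'])
for z0 in (.01,.015,.02,.025):
    c=fitcandle(f,T,d['pixels'],list(T[:2,3]+[-.003,.01]),z0);print(z0,c.fun,(T[:3,:3].T@(np.r_[c.x,z0]-T[:3,3])).round(4))
save(f,'w7.png');g=viewer.grab_frame('scene');save(g,'s7.png')
E
```

```text
[ 0.56059311 -0.10991178  0.04572708] [-2.27867407 -3.23276256 11.24562929] [-0.19634101  1.06551646  0.1362668 ]
(np.float32(3.2764907), np.float64(8.0), np.float64(0.002999999999999989)) 0.85 [363.8, 236.6, 395.3, 293.3]
0.41 [86.5, 191.2, 574.1, 407.3]
0.01 -0.35733286043624757 [0.0224 0.0004 0.0358]
0.015 -0.3433915950738499 [0.0227 0.0001 0.0308]
0.02 -0.3293842682140555 [0.0227 0.0005 0.0258]
0.025 -0.3151082432896797 [ 0.024  -0.0005  0.0208]
```

>>> play_rows:
  commands:
    - [[-0.25, 0, 0, -0.004, 0], [-0.3, 0, 0, -0.004, 0], [-0.4, 0, 0, -0.004, 0], [-0.6, 0, 0, -0.004, 0], [-0.8, 0, 0, -0.004, 0], [-0.8, 0, 0, -0.004, 0]]

```text
clock: 14.28
tcp_pos: [0.5616, -0.1092, 0.046]
orientation: [-2.582, 1.787, -0.004]
contact_force: [0.2, -2.7, 6.2]
grip_width: 0.0769
gripper_force: 0.0
```

>>> play_rows:
  commands:
    - [[-0.8, 0.015, 0, 0, 0], [-0.8, 0.03, 0, 0, 0], [-0.8, 0.045, 0, 0, 0], [-0.8, 0.06, 0, 0, 0], [-0.8, 0.075, 0, 0, 0], [-0.8, 0.09, 0, 0, 0], [-0.8, 0.105, 0, 0, 0], [-0.8, 0.12, 0, 0, 0], [-0.8, 0.135, 0, 0, 0], [-0.8, 0.15, 0, 0, 0], [-0.8, 0.17, 0, 0, 0], [-0.8, 0.19, 0, 0, 0]]

```text
clock: 15.28
tcp_pos: [0.5736, -0.1446, 0.0451]
orientation: [-2.584, 1.787, -0.0]
contact_force: [-1.0, 0.0, -0.7]
grip_width: 0.0766
gripper_force: 0.0
```

>>> play_rows:
  commands:
    - [[-0.8, 0.05, 0, 0, 0], [-0.8, 0.15, 0, 0, 0], [-0.8, 0.3, 0, 0, 0], [-0.8, 0.5, 0, 0, 0], [-0.8, 0.5, 0, -0.3, 0], [-0.8, 0.5, 0, -0.3, 0]]

```text
clock: 15.78
tcp_pos: [0.6086, -0.2426, 0.1051]
orientation: [2.577, -1.793, -0.001]
contact_force: [1.7, 0.4, 0.6]
grip_width: 0.0768
gripper_force: 0.0
```

```bash
python3 - <<'E'
from lfit import *
o=get_obs();T=tcp(o);print(T[:3,3],o['contact_force'])
q=[.5564,-.1025,np.radians(-69.5)]
for n in('top','scene'):
    b,s,r_,tp,f=tiltfit(q,n);print(n,b,s,r_)
    d=viewer.trace(f,'candle')
    for e in d[:2]: print('candle',e['score'],e['rect'])
    # expected rim projection when home, upright
    rim=np.c_[.031*np.cos(a),.031*np.sin(a),0*a+.096]+[q[0],q[1],0];u=proj(f,rim);print('rim pred',u.min(0).round(1),u.max(0).round(1))
    save(f,n+'8.png')
g=cv2.imread('pics/scene8.png')[170:290,170:330];t=cv2.imread('pics/top8.png')[215:315,330:463]
cv2.imwrite('pics/w8.png',np.hstack([cv2.resize(g,(400,300),interpolation=cv2.INTER_CUBIC),cv2.resize(t,(400,300),interpolation=cv2.INTER_CUBIC)]))
E
```

```text
[ 0.60863596 -0.24264223  0.10513774] [1.66967857 0.38818585 0.64032692]
top (np.float32(0.28226), np.float64(0.0), np.float64(-6.938893903907228e-18)) 0.92 [364.7, 235.9, 405.8, 301.3]
candle 0.79 [374.4, 257.7, 401.3, 279.4]
candle 0.32 [367.3, 234.0, 402.6, 301.2]
rim pred [374.7 255.8] [398.4 279.5]
scene (np.float32(1.0137478), np.float64(0.0), np.float64(-0.003000000000000006)) 0.85 [225.7, 197.6, 262.4, 277.1]
candle 0.75 [228.5, 231.5, 255.9, 258.9]
rim pred [229.3 230.4] [252.6 245.8]
```

View pics/w8.png

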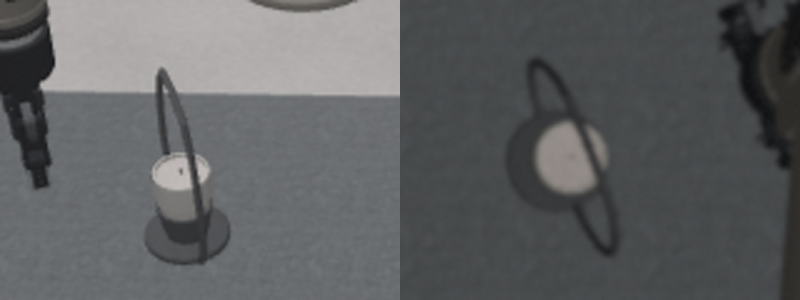

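The lantern stands upright on the table with the candle straight in the socket: rim around (182,158) left and (572,157) right. The predicted home rim top is row 230.4 and the traced one 231.5. The gripper is free of it. Next I'll grip the hoop 36 mm off its middle.

```bash
python3 - <<'E'
from lfit import *
x,c,fr=lfit([.5564,-.1025,np.radians(-69.7)]);print(x,c,np.degrees(x[2]))
yl=np.array([-np.sin(x[2]),np.cos(x[2])]);g=x[:2]-.036*yl;print(g)
mv((*g,.26),x[2])
# stand edges refinement: post base and plate from top
f=fr['top'];m=viewer.trace(f,'stand')[0]['pixels'].astype(np.uint8)
def smask(q):
    k=np.zeros((480,640),np.uint8);c,s=np.cos(q[2]),np.sin(q[2]);Rz=np.array([[c,-s,0],[s,c,0],[0,0,1]])
    return Rz
from scipy.optimize import minimize
ms={n:cv2.GaussianBlur(viewer.trace(fr[n],'stand')[0]['pixels'].astype(np.float32),(0,0),1.) for n in fr}
PL=np.array([[x_,y_,z] for x_ in(-.05,.12) for y_ in(-.07,.07) for z in(0,.01)])
HK=np.array([[90,0,10],[90,0,262],[84,0,278],[70,0,284],[55,0,280],[40,0,268],[0,0,245],[-31,0,273]])/1000.
def cost(q):
    c,s=np.cos(q[2]),np.sin(q[2]);Rz=np.array([[c,-s,0],[s,c,0],[0,0,1]]);e=0
    for n,f in fr.items():
        k=np.zeros((480,640),np.uint8);tr=lambda P:np.round(proj(f,P@Rz.T+[q[0],q[1],0])*16).astype(np.int32)
        cv2.fillConvexPoly(k,cv2.convexHull(tr(PL)),1,shift=4);cv2.polylines(k,[tr(HK)],False,1,3,shift=4)
        e+=np.abs(cv2.GaussianBlur(k.astype(np.float32),(0,0),1.)-ms[n]).sum()/ms[n].sum()
    return e
x0=[.5465,.267,-.035]
b=minimize(cost,x0,method='Nelder-Mead',options=dict(initial_simplex=[x0,[.56,.267,-.035],[.5465,.28,-.035],[.5465,.267,.04]],xatol=1e-4));print('stand',b.x,b.fun)
E
```

```text
[ 0.55300852 -0.10199511 -1.22811637] 1.9716777801513672 -70.36588479627413
[ 0.51910165 -0.11409155]
shift [-0.735  0.2   -0.777] yaw_y -159.3deg turn -0.988
stand [ 0.54693012  0.26879632 -0.0376673 ] 0.13865333795547485
```

>>> play_rows:
  commands:
    - [[-0.8, 0, 0, -0.2, -0.07], [-1, 0, 0, -0.4, -0.15], [-1, 0, 0, -0.6, -0.23], [-1, 0, 0, -0.77, -0.31], [-1, -0.15, 0.05, -0.77, -0.39], [-1, -0.3, 0.1, -0.77, -0.47], [-1, -0.45, 0.15, -0.77, -0.55], [-1, -0.6, 0.18, -0.77, -0.63], [-1, -0.748, 0.18, -0.77, -0.71], [-1, -0.748, 0.18, -0.77, -0.79], [-1, -0.748, 0.18, -0.77, -0.87], [-1, -0.748, 0.18, -0.77, -1]]

```text
clock: 17.43
tcp_pos: [0.5221, -0.1099, 0.2594]
orientation: [3.11, 0.441, 0.001]
contact_force: [0.3, -0.2, -0.1]
grip_width: 0.0853
gripper_force: 0.0
```

>>> play_rows:
  commands:
    - [[-1, 0, 0, 0, -0.04], [-1, 0, 0, 0, -0.04], [-1, 0, 0, 0, -0.04]]

```text
clock: 17.68
tcp_pos: [0.5222, -0.1106, 0.2591]
orientation: [3.098, 0.524, 0.0]
contact_force: [-0.3, -0.0, 0.1]
grip_width: 0.0852
gripper_force: 0.0
```

```bash
python3 - <<'E'
from lfit import *
o=get_obs();T=tcp(o);print(T[:3,3],o['joints'].round(2))
mv((.5227,-.1151,.26),np.radians(-69.5))
f=viewer.grab_frame('wrist');save(f,'w9.png')
for t in('lantern','candle'):
    for d in viewer.trace(f,t)[:1]: print(t,d['score'],d['rect'])
# dark-bar detection: predicted bar pixels & refine offset/yaw by mask
m=viewer.trace(f,'lantern')[0]['pixels'].astype(np.uint8)
D=cv2.distanceTransform(1-m,cv2.DIST_L2,5)
Y=np.linspace(-.06,.06,60);B=np.c_[0*Y,Y,.204-abs(Y)/6]
for y in (-.036,0,.036):
    print(y,proj(f,(np.array([.5564,-.1025,0])+np.r_[y*.937,y*.35,.204-abs(y)/6])[None],T).round(1))
dc=viewer.trace(f,'candle')[0]
for z0 in(.008,.012,.016,.02):
    c=fitcandle(f,T,dc['pixels'],[.5564,-.1025],z0);print(z0,c.x,c.fun)
E
```

```text
[ 0.52220986 -0.11063145  0.25911787] [ 0.3   0.2  -0.24  1.8   0.05  1.15 -1.19]
shift [-0.005  0.022 -0.004] yaw_y -70.8deg turn -0.015
lantern 0.73 [285.2, 72.1, 361.1, 269.6]
candle 0.63 [293.7, 141.8, 356.7, 201.6]
-0.036 [[327.8 238.9]]
0 [[327.1 193.6]]
0.036 [[326.1 140.5]]
0.008 [ 0.55545748 -0.10179865] -0.7565332451207409
0.012 [ 0.55588399 -0.10180549] -0.7469957778499513
0.016 [ 0.55650889 -0.10196275] -0.732017823042648
0.02 [ 0.55708254 -0.10191029] -0.7138423339540658
```

```bash
python3 - <<'E'
from lfit import *
import cv2
T=tcp(get_obs());f=viewer.grab_frame('wrist');p=f['pixels'].astype(int).sum(2)
for row in (110,125,140,155,170,185,200,215,230,245,260):
    seg=p[row,270:390];d=np.nonzero(seg<150)[0]+270
    print(row,d.min() if len(d) else None,d.max() if len(d) else None,len(d),np.round(d.mean(),1) if len(d) else '', onplane(f,(np.median(d),row),.199,T)[:2].round(4) if len(d) else '')
E
```

```text
110 None None 0  
125 None None 0  
140 None None 0  
155 None None 0  
170 None None 0  
185 None None 0  
200 None None 0  
215 None None 0  
230 None None 0  
245 None None 0  
260 None None 0
```

```bash
python3 - <<'E'
from lfit import *
T=tcp(get_obs());f=viewer.grab_frame('wrist');p=f['pixels'].astype(int).sum(2)
for row in (140,155,170,185,200,215,230,245):
    seg=cv2.blur(p[row:row+1,285:365].astype(np.float32),(3,1))[0];i=seg.argmin();thr=(seg.min()+np.median(seg))/2
    l=i
    while l>0 and seg[l]<thr:l-=1
    r_=i
    while r_<79 and seg[r_]<thr:r_+=1
    u=285+(l+r_)/2;print(row,int(seg.min()),int(np.median(seg)),r_-l,u,onplane(f,(u,row),.2,T)[:2].round(4))
print(mv((.5227,-.1151,.26),np.radians(-69.5)))
E
```

```text
140 235 322 4 321.0 [ 0.5895 -0.0862]
155 252 479 11 325.5 [ 0.581  -0.0925]
170 258 694 12 326.0 [ 0.5714 -0.0962]
185 250 647 11 326.5 [ 0.5615 -0.1001]
200 282 437 10 327.0 [ 0.5513 -0.1041]
215 259 424 12 327.0 [ 0.5407 -0.1079]
230 273 414 12 327.0 [ 0.5298 -0.1118]
245 269 421 11 327.5 [ 0.5187 -0.1161]
shift [-0.006  0.022 -0.004] yaw_y -70.7deg turn -0.013
None
```

>>> play_rows:
  commands:
    - [[-1, -0.005, 0.02, 0.1, -0.015], [-1, -0.005, 0.02, 0.25, -0.015], [-1, -0.005, 0.02, 0.4, -0.015], [-1, -0.005, 0.02, 0.5, -0.015], [-1, -0.005, 0.02, 0.58, -0.015], [-1, -0.005, 0.02, 0.58, -0.015], [-1, -0.005, 0.02, 0.58, -0.015]]

```text
clock: 18.62
tcp_pos: [0.5223, -0.1145, 0.1428]
orientation: [-3.09, -0.563, 0.002]
contact_force: [0.4, -0.1, 1.2]
grip_width: 0.0855
gripper_force: 0.0
```

>>> play_rows:
  commands:
    - [[-0.2, 0, 0, 0, 0], [0.3, 0, 0, 0, 0], [0.6, 0, 0, 0, 0], [1, 0, 0, 0, 0], [1, 0, 0, 0, 0], [1, 0, 0, 0, 0], [1, 0, 0, 0, 0], [1, 0, 0, 0, 0], [1, 0, 0, 0, 0], [1, 0, 0, 0, 0]]
  grip_force: 100

```text
clock: 19.45
tcp_pos: [0.5227, -0.1144, 0.1435]
orientation: [-3.09, -0.564, -0.0]
contact_force: [-2.4, 0.6, 6.3]
grip_width: 0.0043
gripper_force: 98.2
```

>>> play_rows:
  commands:
    - [[1, 0, 0, -0.02, 0], [1, 0, 0, -0.05, 0], [1, 0, 0, -0.08, 0], [1, 0, 0, -0.1, 0], [1, 0, 0, -0.1, 0]]

```text
clock: 19.87
tcp_pos: [0.5233, -0.1148, 0.1641]
orientation: [3.09, 0.563, 0.002]
contact_force: [0.0, -0.8, -4.7]
grip_width: 0.0042
gripper_force: 97.9
```

```bash
python3 - <<'E'
from lfit import *
o=get_obs();T=tcp(o);print(T[:3,3],o['contact_force'],o['moment'],o['grip_width'])
f=viewer.grab_frame('scene')
for t in('lantern','candle'):
    d=viewer.trace(f,t)[0];print(t,d['score'],d['rect'])
f=viewer.grab_frame('wrist');save(f,'w10.png')
for t in('lantern','candle'):
    d=viewer.trace(f,t)[0];print(t,d['score'],d['rect'])
E
```

```text
[ 0.52331408 -0.11480773  0.16406847] [ 0.04776366 -0.77866043 -4.72231277] [-0.09438731  0.09370161 -0.09658667] 0.004209349928008122
lantern 0.64 [222.7, 196.7, 260.2, 272.2]
candle 0.61 [229.3, 226.8, 254.7, 251.9]
lantern 0.87 [272.5, 43.0, 371.8, 361.0]
candle 0.94 [277.3, 151.5, 369.3, 239.9]
```

>>> play_rows:
  commands:
    - [[1, 0, 0, -0.08, -0.03], [1, 0, 0, -0.18, -0.08], [1, 0, 0, -0.28, -0.15], [1, 0, 0, -0.36, -0.22], [1, 0, 0, -0.41, -0.3], [1, 0, 0, -0.43, -0.38], [1, 0, 0, -0.43, -0.46], [1, 0, 0, -0.43, -0.54], [1, 0, 0, -0.43, -0.62], [1, 0, 0, -0.43, -0.68], [1, 0, 0, -0.43, -0.72], [1, 0, 0, -0.43, -0.744]]

```text
clock: 21.17
tcp_pos: [0.5225, -0.1147, 0.2488]
orientation: [-2.263, -2.179, 0.0]
contact_force: [-0.2, -0.7, -6.2]
grip_width: 0.0045
gripper_force: 98.1
```

```bash
python3 - <<'E'
from lfit import *
o=get_obs();T=tcp(o);print(T[:3,3],o['contact_force'],o['joints'].round(2),o['grip_width'])
mv((.4706,.2357,.25),np.radians(-2.2))
f=viewer.grab_frame('wrist');d=viewer.trace(f,'candle')[0];m=d['pixels'];print(d['rect'])
# expected candle axis in tool frame (upright): x=.036,y=0, underside tool z = TCPz - ...
z0=T[2,3]-.1435+.012
for dz in(-.005,0,.005):
    c=fitcandle(f,T,m,list(T[:2,3]+.036*T[:2,0]),z0+dz);print(dz,c.fun,(T[:3,:3].T@(np.r_[c.x,z0+dz]-T[:3,3])).round(4))
E
```

```text
[ 0.52250842 -0.11472082  0.24879727] [-0.23801178 -0.7061027  -6.1784543 ] [ 0.44  0.22 -0.4   1.8   0.1   1.14 -0.03] 0.004508224198463486
shift [ 1.741 -0.326 -0.006] yaw_y -2.2deg turn 0.000
[276.8, 150.6, 365.4, 235.9]
-0.005 -0.679923639834553 [0.0315 0.0003 0.1365]
0 -0.655905752753978 [0.0325 0.     0.1315]
0.005 -0.6299235743680188 [0.0321 0.0003 0.1265]
```

>>> play_rows:
  commands:
    - [[1, 0.03, -0.005, 0, 0], [1, 0.09, -0.015, 0, 0], [1, 0.18, -0.03, 0, 0], [1, 0.28, -0.05, 0, 0], [1, 0.38, -0.07, 0, 0], [1, 0.48, -0.09, 0, 0], [1, 0.58, -0.11, 0, 0], [1, 0.68, -0.13, 0, 0], [1, 0.78, -0.15, 0, 0], [1, 0.86, -0.16, 0, 0], [1, 0.94, -0.175, 0, 0], [1, 1, -0.19, 0, 0]]

```text
clock: 22.27
tcp_pos: [0.4921, 0.0899, 0.2493]
orientation: [-2.264, -2.177, -0.001]
contact_force: [0.5, 0.7, -4.5]
grip_width: 0.0043
gripper_force: 98.1
```

>>> play_rows:
  commands:
    - [[1, 0.06, -0.015, 0, 0], [1, 0.14, -0.03, 0, 0], [1, 0.23, -0.045, 0, 0], [1, 0.32, -0.06, 0, 0], [1, 0.41, -0.075, 0, 0], [1, 0.5, -0.09, 0, 0], [1, 0.58, -0.105, 0, 0], [1, 0.65, -0.12, 0, 0], [1, 0.7, -0.13, 0, 0], [1, 0.735, -0.136, 0, 0], [1, 0.741, -0.136, 0, 0], [1, 0.741, -0.136, 0, 0]]

```text
clock: 23.27
tcp_pos: [0.4717, 0.2362, 0.249]
orientation: [2.266, 2.176, -0.0]
contact_force: [-0.8, -0.5, -5.9]
grip_width: 0.0044
gripper_force: 98.1
```

```bash
python3 - <<'E'
from lfit import *
o=get_obs();T=tcp(o);print(T[:3,3],o['contact_force'],o['joints'].round(2),o['grip_width'])
S=np.array([.5469,.2688]);sx=np.array([np.cos(-.0377),np.sin(-.0377)]);sy=np.array([-sx[1],sx[0]])
mv((*(S-.036*sy),.25),-.0377)
f=viewer.grab_frame('wrist');save(f,'w11.png');p=f['pixels'].astype(int).sum(2)
# tip & saddle of the hook and bar middle as predicted
tip=np.r_[S-.031*sx,.278]
print('tip pred px',proj(f,tip[None],T).round(1),'post',proj(f,np.r_[S+.07*sx,.284][None],T).round(1),'crown',proj(f,(T@np.r_[.036,0,-.0605,1])[:3][None],T).round(1))
d=viewer.trace(f,'stand')
for e in d[:2]: print(e['score'],e['rect'],e['pixels'].sum())
m=d[0]['pixels']
for v in range(40,480,25):
    xs=np.nonzero(m[v])[0]
    if len(xs): print(v,xs.min(),xs.max(),len(xs))
E
```

```text
[0.47169209 0.23616173 0.24903491] [-0.81573226 -0.54201828 -5.88475956] [-0.04  0.24 -0.63  1.8   0.16  1.15 -0.77] 0.004375837641460797
shift [-0.002  0.37  -0.005] yaw_y -2.3deg turn -0.002
tip pred px [[411.6 224.9]] post [[638.  228.1]] crown [[319.9 247.1]]
0.57 [342.6, 104.3, 640.0, 239.5] 20135
115 340 484 145
140 356 480 125
165 371 477 107
190 371 569 156
215 361 639 279
```

```bash
python3 - <<'E'
from lfit import *
T=tcp(get_obs());f=viewer.grab_frame('wrist');g=cv2.cvtColor(f['pixels'],cv2.COLOR_RGB2GRAY)
S=np.array([.5469,.2688]);sx=np.array([np.cos(-.0377),np.sin(-.0377)])
for c in(420,450,490,530,570,610): print(c,g[180:275:4,c])
print('row220',g[228,380:640:5]); print('row222 bar', g[262,290:440:5])
for X,Z in((-.031,.273),(-.015,.259),(0,.245),(.02,.257),(.045,.275),(.07,.279)): print(X,proj(f,np.r_[S+X*sx,Z][None],T).round(0))
E
```

```text
420 [195 197 195 195 195 186 113 121 127 153 138 140 139 147 139 139 143 144
 138 132 142 126 137 134]
450 [196 197 195 194 193 131 159 195 188 190 143 143 139 134 129 128 146 139
 139 143 137 145 144 130]
490 [146 140 131 140 139 136 124 156 187 189 151 138 139 142 142 141 134 136
 142 139 142 143 148 139]
530 [ 99 125 136 131 123 137 133 118 150 177 192 179 137 131 143 136 130 136
 134 131 139 129 137 139]
570 [135 138 107 109 125 134 135 133 107 144 169 190 183 149 136 144 138 122
 134 139 135 145 133 141]
610 [220 220 227 217 226  91 112 125 115 125 151 180 184 172 223 226 225 218
 225 220 222 218 221 223]
row220 [148 140 145 140 181 178 141 145 139 136 140 133 148 139 139 135 142 146
 145 144 151 140 139 139 140 140 130 143 140 146 137 134 133 129 149 166
 177 181 183 182 185 185 184 185 184 183 184 183 183 183 181 153]
row222 bar [146 137 137 140 148 100 113 100  77 144 139 143 136 147 138 136 134 133
 128 139 133 142 138 145 127 143 137 127 142 141]
-0.031 [[408. 219.]]
-0.015 [[432. 212.]]
0 [[451. 206.]]
0.02 [[497. 211.]]
0.045 [[569. 220.]]
0.07 [[628. 222.]]
```

>>> play_rows:
  commands:
    - [[1, 0, 0.03, 0, 0], [1, 0, 0.08, 0, 0], [1, 0, 0.14, 0, 0], [1, 0, 0.2, 0, 0], [1, 0, 0.26, 0, 0], [1, 0, 0.31, 0, 0], [1, 0, 0.34, 0, 0], [1, 0, 0.36, 0, 0], [1, 0, 0.36, 0.04, 0], [1, 0, 0.36, 0.1, 0], [1, 0, 0.36, 0.16, 0], [1, 0, 0.36, 0.2, 0]]

```text
clock: 24.42
tcp_pos: [0.5422, 0.2324, 0.2066]
orientation: [-2.265, -2.175, 0.005]
contact_force: [-0.3, -0.3, -5.6]
grip_width: 0.0048
gripper_force: 98.1
```

>>> play_rows:
  commands:
    - [[1, 0, 0, 0.02, 0], [1, 0, 0, 0.04, 0], [1, 0, 0, 0.05, 0], [1, 0, 0, 0.05, 0]]

```text
clock: 24.75
tcp_pos: [0.5437, 0.233, 0.1989]
orientation: [-2.267, -2.175, 0.0]
contact_force: [1.0, -0.2, -6.0]
grip_width: 0.0047
gripper_force: 98.1
```

>>> play_rows:
  commands:
    - [[1, 0, 0, 0.01, 0], [1, 0, 0, 0.02, 0], [1, 0, 0, 0.02, 0]]

```text
clock: 25.0
tcp_pos: [0.5437, 0.2331, 0.1951]
orientation: [-2.267, -2.175, -0.0]
contact_force: [-0.4, 0.3, -4.1]
grip_width: 0.0043
gripper_force: 98.2
```

>>> play_rows:
  commands:
    - [[1, 0, 0, 0.01, 0], [1, 0, 0, 0.01, 0], [1, 0, 0, 0.01, 0]]

```text
clock: 25.25
tcp_pos: [0.5436, 0.2337, 0.1937]
orientation: [-2.266, -2.176, -0.001]
contact_force: [-2.1, 0.4, -0.4]
grip_width: 0.0042
gripper_force: 99.0
```

>>> play_rows:
  commands:
    - [[1, 0, -0.003, 0.008, 0], [1, 0, -0.003, 0.008, 0], [1, 0, -0.003, 0.008, 0]]

```text
clock: 25.5
tcp_pos: [0.5434, 0.2338, 0.1925]
orientation: [2.266, 2.176, 0.002]
contact_force: [-4.7, 0.7, 5.2]
grip_width: 0.0047
gripper_force: 99.9
```

```bash
python3 - <<'E'
from lfit import *
o=get_obs();T=tcp(o);print(T[:3,3],o['contact_force'],o['moment'].round(2))
f=viewer.grab_frame('wrist');save(f,'w12.png');g=cv2.cvtColor(f['pixels'],cv2.COLOR_RGB2GRAY)
S=np.array([.5469,.2688]);sx=np.array([np.cos(-.0377),np.sin(-.0377)])
for X,Z in((-.031,.278),(0,.25)): print('hook',X,proj(f,np.r_[S+X*sx,Z][None],T).round(0))
print('crown if 36:',proj(f,(T@np.r_[.036,0,-.0565,1])[:3][None],T).round(0))
for t in('lantern','candle','stand'):
    d=viewer.trace(f,t)[0];print(t,d['score'],d['rect'])
E
```

```text
[0.54338424 0.2338194  0.19252004] [-4.67977628  0.7000098   5.22242396] [0.19 0.99 0.12]
hook -0.031 [[226. 278.]]
hook 0 [[326. 246.]]
crown if 36: [[320. 244.]]
lantern 0.69 [269.9, 35.5, 372.5, 356.4]
candle 0.8 [276.4, 143.6, 367.6, 229.8]
stand 0.88 [208.6, 98.1, 590.7, 300.1]
```

>>> play_rows:
  commands:
    - [[1, 0, -0.008, -0.008, 0], [1, 0, -0.015, -0.008, 0], [1, 0, -0.015, -0.004, 0], [1, 0, -0.015, 0.0, 0], [1, 0, -0.015, 0.0, 0]]

```text
clock: 26.12
tcp_pos: [0.5416, 0.2334, 0.1923]
orientation: [2.267, 2.174, 0.004]
contact_force: [2.5, 1.0, 4.4]
grip_width: 0.0045
gripper_force: 99.6
```

>>> play_rows:
  commands:
    - [[1, 0, 0, 0.006, 0], [1, 0, 0, 0.006, 0], [1, 0, 0, 0.006, 0]]

```text
clock: 26.37
tcp_pos: [0.5417, 0.2335, 0.1917]
orientation: [2.267, 2.174, 0.005]
contact_force: [2.6, 0.0, 7.6]
grip_width: 0.0045
gripper_force: 100.3
```

>>> play_rows:
  commands:
    - [[1, 0, 0.003, -0.004, 0], [1, 0, 0.003, -0.004, 0], [0.9, 0, 0.003, -0.004, 0], [0.85, 0, 0.003, -0.004, 0], [0.8, 0, 0.003, -0.004, 0], [0.75, 0, 0.003, -0.004, 0], [0.7, 0, 0.003, -0.004, 0], [0.6, 0, 0.003, -0.004, 0], [0.5, 0, 0.003, -0.004, 0], [0.5, 0, 0.003, -0.004, 0]]
  grip_force: 20

```text
clock: 27.2
tcp_pos: [0.5406, 0.233, 0.1908]
orientation: [-2.266, -2.175, 0.001]
contact_force: [0.2, -0.3, -0.1]
grip_width: 0.0213
gripper_force: 0.0
```

```bash
python3 - <<'E'
from lfit import *
o=get_obs();T=tcp(o);print(T[:3,3],o['contact_force'],o['grip_width'])
for n in('wrist','scene','top'):
    f=viewer.grab_frame(n);save(f,n+'13.png')
    for t in('lantern','candle'):
        d=viewer.trace(f,t)[0];print(n,t,d['score'],d['rect'])
    if n!='wrist':
        S=np.array([.5450,.2688,0]);print('pred rim',[proj(f,(S+np.c_[.031*np.cos(a),.031*np.sin(a),0*a+.146])).min(0).round(1),proj(f,(S+np.c_[.031*np.cos(a),.031*np.sin(a),0*a+.146])).max(0).round(1)],'plate',proj(f,(S+np.c_[.048*np.cos(a),.048*np.sin(a),0*a+.05])).min(0).round(1),proj(f,(S+np.c_[.048*np.cos(a),.048*np.sin(a),0*a+.05])).max(0).round(1))
E
```

```text
[0.5405931  0.23301278 0.19082564] [ 0.19437756 -0.33962027 -0.08541713] 0.021337514216245097
wrist lantern 0.77 [268.7, 38.1, 370.0, 362.4]
wrist candle 0.76 [277.7, 148.0, 367.2, 232.2]
scene lantern 0.86 [346.4, 190.9, 412.7, 262.8]
scene candle 0.8 [367.9, 216.5, 396.3, 243.0]
pred rim [array([369.1, 215.5]), array([392.8, 230.6])] plate [360.5 238.2] [395.7 262. ]
top lantern 0.51 [319.1, 150.5, 391.3, 209.8]Traceback (most recent call last):
  File "<stdin>", line 6, in <module>
IndexError: list index out of range
```

>>> play_rows:
  commands:
    - [[0, 0, 0, 0, 0], [-0.3, 0, 0, 0, 0], [-0.3, 0, 0, 0, 0], [-0.3, 0, 0, -0.05, 0], [-0.3, 0, 0, -0.12, 0], [-0.3, 0, 0, -0.22, 0], [-0.3, 0, 0, -0.35, 0], [-0.3, 0, 0, -0.5, 0], [-0.3, 0, 0, -0.65, 0], [-0.3, 0, 0, -0.8, 0], [-0.3, 0, 0, -0.8, 0], [-0.3, 0, 0, -0.8, 0]]

```text
clock: 28.65
tcp_pos: [0.5416, 0.2339, 0.3539]
orientation: [2.265, 2.174, 0.007]
contact_force: [-0.1, -0.1, -0.8]
grip_width: 0.0557
gripper_force: 0.0
```

>>> play_rows:
  commands:
    - [[-0.3, -0.3, -0.2, 0, 0], [-0.3, -0.6, -0.4, 0, 0], [-0.3, -0.8, -0.5, 0, 0], [-0.3, -0.8, -0.5, 0, 0], [-0.3, -0.8, -0.5, 0, 0], [-0.3, -0.8, -0.5, 0, 0], [-0.3, -0.8, -0.5, 0, 0], [-0.3, -0.8, -0.5, 0, 0], [-0.3, -0.8, -0.5, 0, 0], [-0.3, -0.8, -0.5, 0, 0], [-0.3, -0.8, -0.5, 0, 0], [-0.3, -0.8, -0.5, 0, 0]]

```text
clock: 29.65
tcp_pos: [0.4345, 0.078, 0.3508]
orientation: [-2.265, -2.176, 0.0]
contact_force: [0.1, -0.7, -0.2]
grip_width: 0.0555
gripper_force: 0.0
```

>>> play_rows:
  commands:
    - [[-0.3, 0, 0, 0, 0], [-0.3, 0, 0, 0, 0], [-0.3, 0, 0, 0, 0], [-0.3, 0, 0, 0, 0], [-0.3, 0, 0, 0, 0], [-0.3, 0, 0, 0, 0], [-0.3, 0, 0, 0, 0], [-0.3, 0, 0, 0, 0], [-0.3, 0, 0, 0, 0], [-0.3, 0, 0, 0, 0], [-0.3, 0, 0, 0, 0], [-0.3, 0, 0, 0, 0]]

```text
clock: 30.65
tcp_pos: [0.4343, 0.0774, 0.3511]
orientation: [-2.267, -2.175, -0.0]
contact_force: [-0.3, -0.3, -0.5]
grip_width: 0.0554
gripper_force: 0.0
```

>>> play_rows:
  commands:
    - [[-0.3, 0, 0, 0, 0], [-0.3, 0, 0, 0, 0], [-0.3, 0, 0, 0, 0], [-0.3, 0, 0, 0, 0], [-0.3, 0, 0, 0, 0], [-0.3, 0, 0, 0, 0], [-0.3, 0, 0, 0, 0], [-0.3, 0, 0, 0, 0], [-0.3, 0, 0, 0, 0], [-0.3, 0, 0, 0, 0], [-0.3, 0, 0, 0, 0], [-0.3, 0, 0, 0, 0]]

```text
clock: 31.65
tcp_pos: [0.4343, 0.0773, 0.3511]
orientation: [2.267, 2.175, 0.0]
contact_force: [-0.3, 0.0, -0.3]
grip_width: 0.0556
gripper_force: 0.0
```

```bash
python3 - <<'E'
from lfit import *
o=get_obs();print(o['clock'],o['tcp_pos'],o['contact_force'])
prev={}
for k in range(2):
  for n in('scene','top'):
    f=viewer.grab_frame(n);g=f['pixels'].astype(int)
    if n in prev: print(n,'diff around stand',np.abs(g-prev[n])[170:310,200:430].max(),np.abs(g-prev[n])[170:310,200:430].mean().round(2))
    prev[n]=g
    if k==0:
      for t in('lantern','candle','pillar','tealight_box','book'):
        d=viewer.trace(f,t)
        if d: print(n,t,d[0]['score'],d[0]['rect'])
      S=np.array([.5440,.2688,0])
      for r_,z in((.031,.146),(.048,.05),(.032,.1)):
        u=proj(f,S+np.c_[r_*np.cos(a),r_*np.sin(a),0*a+z]);print('pred',z,u.min(0).round(1),u.max(0).round(1))
E
```

```text
31.65 [0.43432605 0.07734841 0.3511061 ] [-0.30403472  0.01137615 -0.31052551]
scene lantern 0.63 [346.3, 190.2, 417.2, 263.2]
scene candle 0.95 [368.7, 214.7, 391.7, 243.9]
scene tealight_box 0.95 [445.5, 214.7, 478.9, 253.8]
scene book 0.78 [223.5, 306.1, 307.2, 359.4]
pred 0.146 [369.1 215.2] [392.8 230.3]
pred 0.05 [360.5 237.9] [395.6 261.7]
pred 0.1 [367.5 228.1] [391.5 243.8]
top lantern 0.56 [203.6, 254.6, 280.3, 294.3]
top candle 0.61 [231.4, 260.6, 258.9, 284.6]
top pillar 0.85 [460.3, 244.2, 484.6, 265.7]
top tealight_box 0.8 [139.2, 287.7, 180.9, 321.9]
top book 0.82 [315.5, 152.3, 394.6, 206.7]
pred 0.146 [229.7 260. ] [254.4 284.7]
pred 0.05 [228.8 255.7] [264.5 291.4]
pred 0.1 [232.  260.6] [256.6 285.2]
scene diff around stand 2 0.31
top diff around stand 4 0.53
```

```bash
python3 -c "
from bench import r
print(r.hand_in())"
```

```text
the job is handed in; nothing more can be done
None
```

The candle is in the socket and the lantern hangs straight and still on the hook, clear of the table and free of the gripper; at the last look the candle's traced position matched fully home to about a pixel, and I handed the job in at 31.7 s without being shown a verdict.

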